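Press a threaded insert home in a furniture foot block

ROBOT

A 7-joint arm with a two-finger parallel gripper is mounted at the origin on the work surface; the furniture and walls round the work are solid. World frame = base frame: x ahead of the robot, y to its left, z up, the work surface at z = 0. Lengths are in m, angles in rad, forces in N, time in s.
With the tool pointing down it reaches from about 0.35 to 0.9 m from the base axis. Payload 8.1 kg.
Tool frame: the origin (TCP) lies between the finger pads; the fingertips stand 11 mm ahead of it and the grasp point (between the pads) lies 8 mm behind it; z points along the fingers, y is the line along which they close (so a half turn about z gives the same grasp; the last joint's range is limited). The gripper opens to 92 mm and grips with 3 to 60 N. Pads are 19 mm wide; open, the fingers measure 130 mm over their backs; the gripper's body (75 mm by 190 mm) begins 47 mm behind the grasp point.
Start: joints at [1.057, 0.434, 0.025, 1.573, -0.012, 1.134, -0.075], TCP at [0.25, -0.573, 0.238] pointing down, gripper open.
Joint ranges: [-2.62, 2.62], [-0.44, 2.09], [-1.27, 1.32], [0.08, 2.57], [-1.32, 4.46], [0.12, 2], [-2.74, 2.74]. Speed limits (rad/s): [2.22, 2.22, 3.01, 3.01, 3.14, 3.14, 3.14].

INTERFACE

Orientations are given as a rotation vector (axis times angle).
In Python, from cell import observe, get_image, camera_params, sign_off gives the robot as it stands.
- The arm moves only by the shell command python3 -m pendant 'ROWS' [FORCE]. ROWS is JSON, one flat list of numbers, 7 for each row, row after row: the shift along the tool's x, y, z in m, then the turn, a rotation vector about the tool's x, y, z in rad, then the finger opening in m, from 0 to 0.0918. In form: [dx, dy, dz, rx, ry, rz, jaw, dx, dy, dz, rx, ry, rz, jaw, ...]. A call has 1 to 10 rows; each row shifts and turns the commanded pose from where the row before left it, along the tool's axes as they then stand; what a row does not reach is not made up. A row lasts 1/8 s, in which the tool goes at most 62.5 mm and 10.7 degrees, less where a joint would pass 70% of its speed; a pose out of reach is approached as far as the arm can. A call is refused whole if a number of a shift passes 0.0625 or a number of a turn 0.188, either way. A call with a gripper value outside its range is refused whole. The fingers move at their own pace and stop on an object; FORCE is the grip in N (left out, the last holds). Time passes only in rows, so rows that do not move let the fingers close. It gives the time, the measured TCP pose, the force, the opening and the grip force at its end, in the units of the state.
- observe(): the state, without advancing time (a new reading comes with each control period).
- get_image(name): name is "scene" or "top" or "wrist"; returns the picture (384x512x3 uint8, red, green, blue); there is no depth.
- camera_params(name): a dict with "intrinsics" (3x3 intrinsics, pixels), "dist" ([k1, k2, p1, p2, k3] as OpenCV has them; the pictures are not rectified), "eye" and "rotation" of the camera in the world; the wrist camera has in their place "T_tool_cam" (4x4, takes a point from camera to tool coordinates, whose origin is the TCP and whose axes are the flange's). Camera axes: x right, y down, z forward; pixel columns grow to the right and rows downward; lengths in m; the calibration is good to about 2 mm. A picture is of the moment at which its call begins: read the wrist's pose just before it. camera_params takes no time and is no camera call.
- sign_off(): hands the job in; it is judged then, once.
The state is a dict: "clock": time; "joints": joint angles; "dq": joint speeds; "joint_efforts": joint torques, N m; "position": TCP position; "ee_rot": TCP orientation; "force": force on the tool from outside, world axes, zero at the start; "ft_torque": the same for the moment, N m; "width": opening from 0.0 (shut) to 1.0 (fully open); "gripper_force": force on a finger pad.
Only numpy, scipy, OpenCV 4.12 (cv2) and the standard library are available. Lean on these libraries where they do the work, as an engineer would, in place of code of your own. Each camera call takes 0.05 s, during which the arm holds its last target. There are 200 camera calls.

TASK

Press the brass insert home in the pale foot block with the green bench press: while the carriage is out, lay the dark wooden packing block flat in the nest and the foot block squarely on top of it, insert upwards, because the ram stops too high for the foot block alone. Then push the carriage all the way in under the ram, press the black palm head down to its stop so that the brass flange comes down onto the wood, and let the head spring back up; leave the carriage in with the stack in its nest. Do not push the insert in by any other means, and leave the other things on the bench where they are.

Things in the scene. Friction and masses are not known exactly. Their poses are not given: they have to be found in the camera images.
- press: Green bench press, fixed; place and yaw vary. Origin: middle of the bed, on the bench top; x points away from the robot, y (along the bed) to its left. Bed 136 (x) x 345 (y) mm, 37 mm high. Ram axis at (0, -90) mm; over it a head of radius 29 mm, 125 to 192 mm high, on an arm 44 mm wide from the column behind (x 75 to 165 mm, 190 mm high). Loading end: +y.
- carriage (a joint): Slide of the aluminium carriage along the bed, m: 0 = fully out (nest centre at y = +90 mm in the press frame), grows towards the press's -y, 0.18 = against the end stop, nest centre exactly under the ram. Starts between 0 and 0.02. About 3 N of friction; stays where it is left.
- nest (a point): Centre of the nest's floor on the carriage, 34 mm above the bench; moves with it, axes parallel to the press's. Pocket 63 (x) x 88 (y) mm formed by four steel corner angles, 34 mm high plus lips flared outwards up to 43 mm. Between them the middle 58 mm of each long (88 mm) side and 33 mm of each short side are open for fingers down to the floor.
- carriage_knob (a point): Middle of the red knob at the carriage's outer end, 108 mm from the nest centre towards the press's +y, 46 mm above the nest floor (80 mm above the bench). Knob 30 mm across, from 62 to 93 mm above the bench, on a 12 mm stem. Push or pinch it to move the carriage.
- ram (a joint): Travel of the spring-return ram, m: 0 = up, 0.028 = down at its stop. Net spring force about 3.5 N at the top, 8 N at the stop, plus 8 N while it drives the insert; springs back by itself. Its round face (30 mm) is 119.5 mm above the bench when up, 91.5 mm at the stop: there the insert is home if the foot block lies on the packing block in the nest.
- palm_top (a point): Centre of the top of the black palm head (mushroom shape, 64 mm diameter) on the ram, on the ram axis, 261 mm above the bench when up, 233 mm when down at the stop; moves with the ram. Press straight down here.
- packer: Loose packing block of dark brown wood, 60 mm (x) by 85 mm (y) by 30 mm high, 100 g. Origin: centre of its underside, z up. Lies flat on the bench to the left or right of the press; grasp it across the 60 mm.
- foot_block: Loose furniture foot block of pale wood, 60 mm (x) by 85 mm (y) by 24 mm high, 140 g, with a brass insert standing proud in the middle of its top. Origin: centre of its underside, z up. Lies flat, insert up, on the other side of the press; grasp it across the 60 mm.
- insert (a joint): How far the brass insert has been driven into the foot block, m: 0 = standing 12 mm proud, 0.012 = its flange down on the wood. Starts between 0 and 0.002. A tight push fit of about 7 N; it stays where it is.
- insert_top (a point): Centre of the top of the insert's brass flange (26 mm diameter, 3 mm thick), in the middle of the foot block: 39 mm above the block's underside when the joint reads 0, 27 mm when home.
- try_square: Bystander: loose try square, wooden stock and steel blade, 125 x 226 x 19 mm, lying on the bench in front of the press. Leave it alone.
- long_block: Bystander: loose light brown wooden block, 50 x 160 x 28 mm, too long for the nest, lying in front of the press. Leave it alone.
- short_tape: Bystander: loose black and red tape measure, 36 x 87 x 64 mm, standing in front of the press. Leave it alone.
Not all that is in view belongs to the job. Leave any orange or turquoise look-alike of the packer alone.

How it is judged:
On the way, in this order (a step that is already met when the one before it is completed fails the run):
1. the packing block lies flat and square in the nest, carriage still out (x of packer in the frame of nest between -0.004 and 0.004 m and y of packer in the frame of nest between -0.004 and 0.004 m and z of packer in the frame of nest between -0.0025 and 0.0025 m and angle between packer's own z axis and vertical below 0.06 rad and angle between the y axis of packer and the y axis of nest, either way round below 0.08 rad and value of joint carriage below 0.1 m), for 0.2 s.
2. the foot block lies flat and square on the packing block, carriage still out, insert not yet driven (all of step 1 and x of foot_block in the frame of nest between -0.004 and 0.004 m and y of foot_block in the frame of nest between -0.004 and 0.004 m and z of foot_block in the frame of nest between 0.0275 and 0.0325 m and angle between foot_block's own z axis and vertical below 0.06 rad and angle between the y axis of foot_block and the y axis of nest, either way round below 0.08 rad and value of joint insert below 0.005 m), for 0.2 s.
3. the carriage is fully in under the ram with the stack, insert not yet driven (value of joint carriage above 0.1765 m and value of joint insert below 0.005 m and x of packer in the frame of nest between -0.004 and 0.004 m and y of packer in the frame of nest between -0.004 and 0.004 m and z of packer in the frame of nest between -0.0025 and 0.0025 m and angle between each of packer, foot_block's own z axis and vertical below 0.06 rad and angle between the y axis of each of packer, foot_block and the y axis of nest, either way round below 0.08 rad and x of foot_block in the frame of nest between -0.004 and 0.004 m and y of foot_block in the frame of nest between -0.004 and 0.004 m and z of foot_block in the frame of nest between 0.0275 and 0.0325 m), for 0.2 s.
4. the palm head is pressed down to its stop and the insert is home (value of joint ram above 0.0265 m and value of joint insert above 0.0102 m and value of joint carriage above 0.1765 m), for 0.1 s.
At the end, for the whole second after the job is handed in: Insert driven at least 10.2 of its 12 mm; palm head up again (within 3 mm); carriage within 3.5 mm of its end stop; packing block on the nest floor and foot block on top of it, each within 2.5 mm in height and 4 mm of centre, level and square; at rest (value of joint insert above 0.0102 m and value of joint ram below 0.003 m and value of joint carriage above 0.1765 m and x of packer in the frame of nest between -0.004 and 0.004 m and y of packer in the frame of nest between -0.004 and 0.004 m and z of packer in the frame of nest between -0.0025 and 0.0025 m and angle between each of packer, foot_block's own z axis and vertical below 0.06 rad and angle between the y axis of each of packer, foot_block and the y axis of nest, either way round below 0.08 rad and x of foot_block in the frame of nest between -0.004 and 0.004 m and y of foot_block in the frame of nest between -0.004 and 0.004 m and z of foot_block in the frame of nest between 0.0275 and 0.0325 m and linear speed of each of foot_block, packer below 0.01 m/s); the robot touches nothing.
It fails at once if the try square is pushed or carried away (more than 25 mm) (distance of try_square from where it was at the start of the episode above 0.025 m).
It fails at once if the long block is pushed or carried away (more than 25 mm) (distance of long_block from where it was at the start of the episode above 0.025 m).
It fails at once if the short tape is pushed or carried away (more than 25 mm) (distance of short_tape from where it was at the start of the episode above 0.025 m).
It also fails if it takes over 72 s, if anything falls off the work surface, if the arm or the gripper's body presses on something with over 40 N, if the wrist force passes 120 N, or if a joint passes its speed limit or range.

## Working session

There is one attempt and no reset: what is moved stays moved. The work goes in short steps, Python scripts to look and compute and a shell command to move; the robot and the scene stay as the last step left them, time stands still between calls to the robot, and variables do not carry over. Pictures are saved under pics/ and viewed, at most 10 in all, crops included, and the job is handed in when it is done.

```bash
ls; mkdir -p pics; cat > h.py <<'E'
import numpy as np, cv2
from cell import observe,get_image,camera_params
from scipy.spatial.transform import Rotation as R
def save(n,f):
    im=get_image(n); cv2.imwrite('pics/'+f,im[:,:,::-1]); return im
def cam(n,st=None):
    p=camera_params(n)
    K=np.array(p['intrinsics']);d=np.array(p['dist'])
    if n=='wrist':
        T=np.array(p['T_tool_cam']); Rt=R.from_rotvec(st['ee_rot']).as_matrix()
        return K,d,Rt@T[:3,3]+st['position'],Rt@T[:3,:3]
    return K,d,np.array(p['eye']),np.array(p['rotation'])
def pix2z(c,px,z):
    K,d,e,Rm=c
    u=cv2.undistortPoints(np.array(px,float).reshape(-1,1,2),K,d).reshape(-1,2)
    r=np.c_[u,np.ones(len(u))]@Rm.T
    z=np.broadcast_to(z,(len(u),))
    return e+r*((z-e[2])/r[:,2])[:,None]
def proj(c,P):
    K,d,e,Rm=c
    return cv2.projectPoints(np.array(P,float).reshape(-1,1,3),cv2.Rodrigues(Rm.T)[0],-Rm.T@e,K,d)[0].reshape(-1,2)
E
python3 - <<'E'
from h import *
s=observe(); print(s)
for n in('scene','top'):
    save(n,n+'0.png'); p=camera_params(n); print(p)
print(camera_params('wrist'))
E
```

```text
pics
{'clock': 0.0, 'joints': array([ 1.05738885,  0.43524545,  0.0249672 ,  1.57412563, -0.01161937,
        1.13399384, -0.07512887]), 'dq': array([ 0.00056746,  0.00041127, -0.00150933,  0.00089153, -0.00162337,
        0.00213772,  0.00048552]), 'joint_efforts': array([-2.09782270e-04, -6.67854452e+01,  9.84803326e-01, -3.14469266e+01,
       -6.05525309e-02,  4.28030721e-02,  1.89388270e-04]), 'position': array([ 0.2493459 , -0.57254981,  0.2369199 ]), 'ee_rot': array([-3.07405579e+00, -6.40291562e-01,  7.15820705e-04]), 'force': array([ 0.12251704, -0.27704914,  0.1098422 ]), 'ft_torque': array([ 0.02024759,  0.03201979, -0.03052857]), 'gripper_force': 0.0, 'width': 1.0011192546969343}
{'intrinsics': array([[443.33178188,   0.        , 260.12395431],
       [  0.        , 443.33178188, 190.68213854],
       [  0.        ,   0.        ,   1.        ]]), 'dist': array([-0.01375796,  0.        ,  0.        ,  0.        ,  0.        ]), 'eye': array([-0.3792782 ,  1.09520121,  1.28297411]), 'rotation': array([-0.92750461,  2.44654564, -1.0918409 ])}
{'intrinsics': array([[358.46972
[... 234 characters left out ...]
58229, 0.15563199, 1.45840643]), 'rotation': array([-2.10928381,  2.16664602, -0.13278505])}
{'intrinsics': array([[283.24274146,   0.        , 253.80118239],
       [  0.        , 283.24274146, 190.25243511],
       [  0.        ,   0.        ,   1.        ]]), 'dist': array([-0.02995145,  0.        ,  0.        ,  0.        ,  0.        ]), 'T_tool_cam': array([[-1.02059869e-04, -9.56787725e-01, -2.90787274e-01,
         7.79370273e-02],
       [ 9.99999103e-01, -4.85966950e-04,  1.24801691e-03,
         5.37748178e-04],
       [-1.33540027e-03, -2.90786885e-01,  9.56786917e-01,
        -1.47026107e-01],
       [ 0.00000000e+00,  0.00000000e+00,  0.00000000e+00,
         1.00000000e+00]])}
```

```bash
sed -i "s/np.array(p\['rotation'\])/R.from_rotvec(p['rotation']).as_matrix()/" h.py; python3 - <<'E'
from h import *
for n in('scene','top'): print(cam(n)[3].round(2))
E
```

```text
[[-0.74 -0.44  0.51]
 [-0.67  0.5  -0.55]
 [-0.01 -0.75 -0.66]]
[[-0.03 -0.99  0.14]
 [-1.    0.03  0.02]
 [-0.02 -0.14 -0.99]]
```

View pics/top0.png

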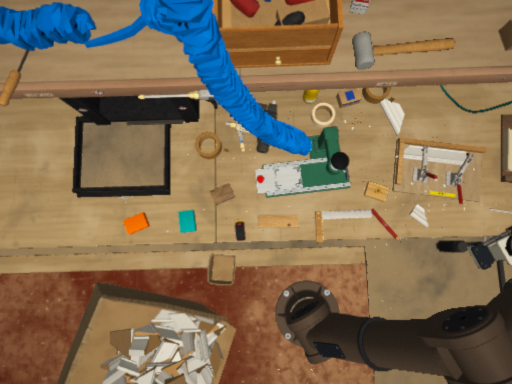

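View pics/scene0.png

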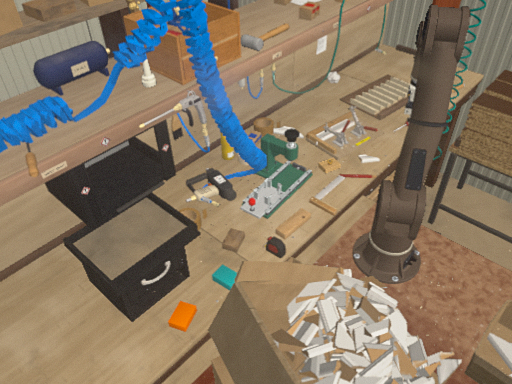

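```bash
python3 - <<'E'
from h import *
im=cv2.imread('pics/top0.png')[120:245,195:405]
cv2.imwrite('pics/crop.png',cv2.resize(im,None,fx=3.8,fy=3.8,interpolation=cv2.INTER_CUBIC))
c=cam('top')
for n,px,z in[('packer',(222,194),.03),('foot',(377,191),.024),('knob',(261,179),.093),('palm',(340,161),.261)]: print(n,pix2z(c,px,z).round(3))
E
```

```text
packer [[0.471 0.323 0.03 ]]
foot [[ 0.467 -0.299  0.024]]
knob [[0.517 0.164 0.093]]
palm [[ 0.542 -0.107  0.261]]
```

View pics/crop.png

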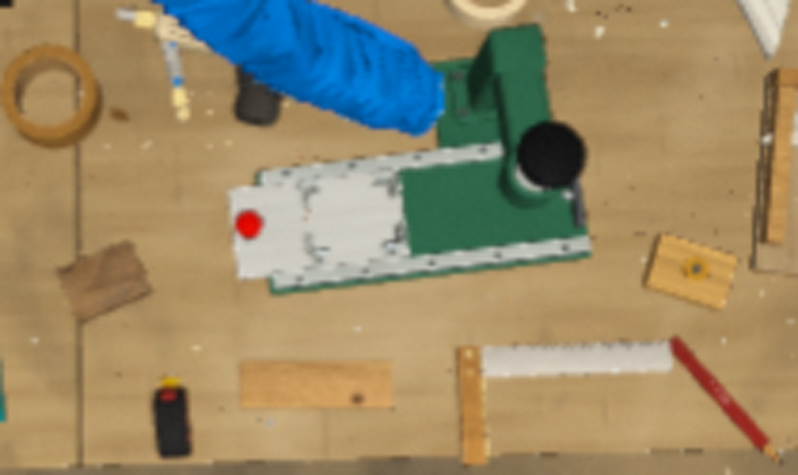

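```bash
cat >> h.py <<'E'
def go(st,pos,yaw):
    """shift in tool axes to reach pos with tool down & tool y along yaw(mod pi); returns shift, rotvec"""
    Rt=R.from_rotvec(st['ee_rot'])
    best=None
    for k in(0,np.pi):
        t=yaw+k; y=np.array([np.cos(t),np.sin(t),0]);z=np.array([0,0,-1.]);x=np.cross(y,z)
        rv=(Rt.inv()*R.from_matrix(np.c_[x,y,z])).as_rotvec()
        if best is None or np.linalg.norm(rv)<np.linalg.norm(best): best=rv
    return Rt.inv().apply(np.array(pos)-st['position']).round(4),best.round(4)
E
python3 - <<'E'
from h import *
c=cam('top'); f=lambda q:np.array(q)/3.8+[195,120]
P=pix2z(c,f([(57,272),(131,241),(151,291),(83,322)]),.03); print('packer',P[:,:2].round(3),P.mean(0))
F=pix2z(c,f([(662,232),(738,258),(722,308),(643,285)]),.024); print('foot',F[:,:2].round(3),F.mean(0))
for Q in(P,F):
    for i in range(4):
        d=Q[(i+1)%4]-Q[i]; print(np.linalg.norm(d[:2]).round(4),np.degrees(np.arctan2(d[1],d[0])).round(1))
B=pix2z(c,f([(272,292),(590,257)]),.037); d=B[0]-B[1]; print('bed front edge',B,np.linalg.norm(d),np.degrees(np.arctan2(d[1],d[0])))
k=pix2z(c,f((249,224)),.093)[0]; m=pix2z(c,f((551,155)),.261)[0]; print(k,m)
s=observe(); Rt=R.from_rotvec(s['ee_rot']).as_matrix(); print(Rt.round(3))
E
```

```text
packer [[0.483 0.371]
 [0.514 0.292]
 [0.459 0.271]
 [0.428 0.344]] [0.47102396 0.31955303 0.03      ]
foot [[ 0.508 -0.271]
 [ 0.478 -0.348]
 [ 0.426 -0.328]
 [ 0.452 -0.247]] [ 0.46591166 -0.29849953  0.024     ]
0.085 -68.6
0.0579 -159.4
0.0787 113.2
0.0605 26.7
0.083 -111.2
0.0564 158.5
0.0847 71.7
0.0608 -23.0
bed front edge [[ 0.45393119  0.14362189  0.037     ]
 [ 0.48160716 -0.19051163  0.037     ]] 0.33527774732267757 94.734947033682
[0.51731976 0.16544688 0.093     ] [ 0.54260319 -0.10708319  0.261     ]
[[ 0.917  0.399 -0.001]
 [ 0.399 -0.917  0.001]
 [-0.    -0.001 -1.   ]]
```

```bash
cat >> h.py <<'E'
from scipy.linalg import logm,expm
def tf(pos,yaw):
    y=np.array([np.cos(yaw),np.sin(yaw),0]);z=np.array([0,0,-1.])
    T=np.eye(4);T[:3,:3]=np.c_[np.cross(y,z),y,z];T[:3,3]=pos;return T
def plan(pts,st=None):
    """pts: (pos,yaw_deg,n); print the repeated row for each leg (constant tool twist)"""
    st=st or observe(); T=np.eye(4);T[:3,:3]=R.from_rotvec(st['ee_rot']).as_matrix();T[:3,3]=st['position']
    for p,yw,n in pts:
        G=min((tf(p,np.radians(yw)+k) for k in(0,np.pi)),key=lambda G:-np.trace(T[:3,:3].T@G[:3,:3]))
        s=expm(logm(np.linalg.inv(T)@G).real/n)
        print(n,'x',np.r_[s[:3,3],R.from_matrix(s[:3,:3]).as_rotvec()].round(4).tolist()); T=G
E
python3 -c "
from h import *
plan([((.42,-.05,.33),-20,10),((.471,.3205,.25),22,9)])"
```

```text
10 x [0.0501, -0.0261, -0.0093, -0.0001, -0.0, -0.0811]
9 x [0.0422, 0.0048, 0.0089, 0.0, 0.0, -0.0814]
```

```bash
r=0.05,-0.026,-0.0093,0,0,-0.081,0.0918; python3 -m pendant '[0.05,-0.026,-0.0093,0,0,-0.081,0.0918,0.05,-0.026,-0.0093,0,0,-0.081,0.0918,0.05,-0.026,-0.0093,0,0,-0.081,0.0918,0.05,-0.026,-0.0093,0,0,-0.081,0.0918,0.05,-0.026,-0.0093,0,0,-0.081,0.0918,0.05,-0.026,-0.0093,0,0,-0.081,0.0918,0.05,-0.026,-0.0093,0,0,-0.081,0.0918,0.05,-0.026,-0.0093,0,0,-0.081,0.0918,0.05,-0.026,-0.0093,0,0,-0.081,0.0918,0.05,-0.026,-0.0093,0,0,-0.081,0.0918]' && python3 -m pendant '[0.042,0.005,0.009,0,0,-0.081,0.0918,0.042,0.005,0.009,0,0,-0.081,0.0918,0.042,0.005,0.009,0,0,-0.081,0.0918,0.042,0.005,0.009,0,0,-0.081,0.0918,0.042,0.005,0.009,0,0,-0.081,0.0918,0.042,0.005,0.009,0,0,-0.081,0.0918,0.042,0.005,0.009,0,0,-0.081,0.0918,0.042,0.005,0.009,0,0,-0.081,0.0918,0.042,0.005,0.009,0,0,-0.081,0.0918,0,0,0,0,0,0,0.0918]'
python3 - <<'E'
from h import *
s=observe(); print(s['clock'],s['position'],s['ee_rot'])
c=cam('wrist',s); im=save('wrist','w1.png')
print(proj(c,[(.471,.3205,.03)]))
E
```

```text
clock: 1.35
position: [0.4197, -0.0499, 0.3309]
ee_rot: [2.572, 1.804, -0.0]
force: [0.0, 0.2, 0.2]
width: 0.999
gripper_force: 0.0
clock: 2.6
position: [0.4714, 0.32, 0.2487]
ee_rot: [-1.753, -2.603, 0.001]
force: [-0.1, 0.3, 0.5]
width: 0.998
gripper_force: 0.0
2.6 [0.47142769 0.32002017 0.24868141] [-1.75347482e+00 -2.60329605e+00  9.14128388e-04]
[[254.6108588 165.8152882]]
```

View pics/w1.png

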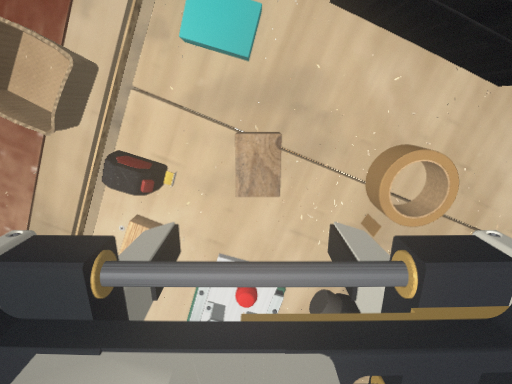

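```bash
python3 - <<'E'
from h import *
s=observe();c=cam('wrist',s)
im=cv2.imread('pics/w1.png')[115:215,215:305]
hsv=cv2.cvtColor(im,cv2.COLOR_BGR2HSV); g=cv2.GaussianBlur(im,(3,3),0)
m=(g[:,:,2]<165).astype(np.uint8); m=cv2.morphologyEx(m,cv2.MORPH_OPEN,np.ones((9,9)));m=cv2.morphologyEx(m,cv2.MORPH_CLOSE,np.ones((9,9)))
k=max(cv2.findContours(m,0,2)[0],key=cv2.contourArea)
b=cv2.boxPoints(cv2.minAreaRect(k))+[215,115]; print(b)
for bb in(b,np.array([(235,132),(281,132),(282,196),(236,197)])):
    P=pix2z(c,bb,.03); print(P.mean(0).round(4))
    for i in range(4):
        d=P[(i+1)%4]-P[i]; print(np.linalg.norm(d).round(4),np.degrees(np.arctan2(d[1],d[0])).round(1))
E
```

```text
[[271. 176.]
 [279. 176.]
 [279. 188.]
 [271. 188.]]
[0.5061 0.3077 0.03  ]
0.0106 21.9
0.0167 -66.7
0.0108 -158.1
0.0167 112.9
[0.477  0.3206 0.03  ]
0.0586 21.9
0.0858 -65.7
0.0626 -156.8
0.0871 111.7
```

```bash
python3 -c "
from h import *
plan([((.477,.3206,.06),22.2,4),((.477,.3206,.016),22.2,2)])"
```

```text
4 x [0.0002, 0.0013, 0.0472, -0.0004, -0.0001, -0.0015]
2 x [0.0, 0.0, 0.022, 0.0, 0.0, 0.0]
```

```bash
python3 -m pendant '[0,0.0013,0.0472,0,0,-0.0015,0.0918,0,0.0013,0.0472,0,0,-0.0015,0.0918,0,0.0013,0.0472,0,0,-0.0015,0.0918,0,0.0013,0.0472,0,0,-0.0015,0.0918,0,0,0.022,0,0,0,0.0918,0,0,0.022,0,0,0,0.0918,0,0,0,0,0,0,0.0918]' && python3 -m pendant '[0,0,0,0,0,0,0.04,0,0,0,0,0,0,0.04,0,0,0,0,0,0,0.04,0,0,0,0,0,0,0.04,0,0,0,0,0,0,0.04]' 20
```

```text
clock: 3.52
position: [0.4783, 0.3165, 0.0156]
ee_rot: [-1.758, -2.604, 0.005]
force: [0.6, -0.8, 0.8]
width: 1.001
gripper_force: 0.0
clock: 4.15
position: [0.4787, 0.3188, 0.0174]
ee_rot: [1.755, 2.605, 0.001]
force: [-1.6, -1.8, 5.7]
width: 0.653
gripper_force: 20.0
```

```bash
python3 - <<'E'
from h import *
def tri(a,b):
    A=[];
    for n,px in(('top',a),('scene',b)):
        c=cam(n);d=pix2z(c,px,0)[0]-c[2];d/=np.linalg.norm(d);A.append((c[2],d))
    (p,d),(q,e)=A; M=np.c_[d,-e]; t=np.linalg.lstsq(M,q-p,rcond=None)[0]
    return (p+t[0]*d).round(3),(q+t[1]*e).round(3)
print(tri((306,147),(262,166)))
print(tri((235,90),(217,105)))
print(tri((340,161),(291,134)))
plan([((.479,.319,.13),22.2,2),((.533,-.012,.26),5,9)])
E
```

```text
(array([ 0.639, -0.016,  0.09 ]), array([ 0.633, -0.02 ,  0.089]))
(array([0.7  , 0.227, 0.505]), array([0.649, 0.192, 0.48 ]))
(array([ 0.545, -0.11 ,  0.248]), array([ 0.549, -0.107,  0.248]))
2 x [0.0, 0.0002, -0.0563, 0.0003, 0.0001, -0.0013]
9 x [-0.0372, -0.0034, -0.0144, 0.0, 0.0, 0.0334]
```

```bash
python3 -m pendant '[0,0,-0.056,0,0,0,0.04,0,0,-0.056,0,0,0,0.04,-0.037,-0.007,-0.0144,0,0,0.0334,0.04,-0.037,-0.007,-0.0144,0,0,0.0334,0.04,-0.037,-0.007,-0.0144,0,0,0.0334,0.04,-0.037,-0.007,-0.0144,0,0,0.0334,0.04,-0.037,-0.007,-0.0144,0,0,0.0334,0.04,-0.037,-0.006,-0.0144,0,0,0.0334,0.04,-0.037,-0.006,-0.0144,0,0,0.0334,0.04,-0.037,-0.006,-0.0144,0,0,0.0334,0.04]' && python3 -m pendant '[-0.037,-0.006,-0.0144,0,0,0.0334,0.04,0,0,0,0,0,0,0.04]'
python3 - <<'E'
from h import *
s=observe(); print(s['clock'],s['position'],s['ee_rot'])
c=cam('wrist',s); im=save('wrist','w2.png')
print(proj(c,[(.5267,.0579,.034)]))
t=cv2.imread('pics/top0.png')[60:190,225:365]; q=cv2.imread('pics/scene0.png')[90:220,190:330]
big=lambda a:cv2.resize(a,(400,371),interpolation=cv2.INTER_CUBIC)
a=np.hstack([big(t),big(q)])
cv2.imwrite('pics/m.png',a)
E
```

```text
clock: 5.4
position: [0.5055, 0.0186, 0.2445]
ee_rot: [-2.088, -2.347, 0.0]
force: [-0.3, -0.2, -1.9]
width: 0.655
gripper_force: 20.0
clock: 5.65
position: [0.5044, -0.021, 0.2591]
ee_rot: [2.131, 2.306, -0.001]
force: [-0.5, -0.2, -1.5]
width: 0.65
gripper_force: 20.0
5.65 [ 0.50440155 -0.0209903   0.25913539] [ 2.13105604e+00  2.30568291e+00 -7.56399829e-04]
[[276.55073761 104.62416202]]
```

View pics/w2.png

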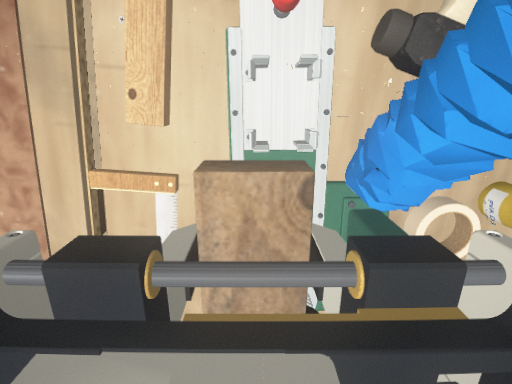

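View pics/m.png

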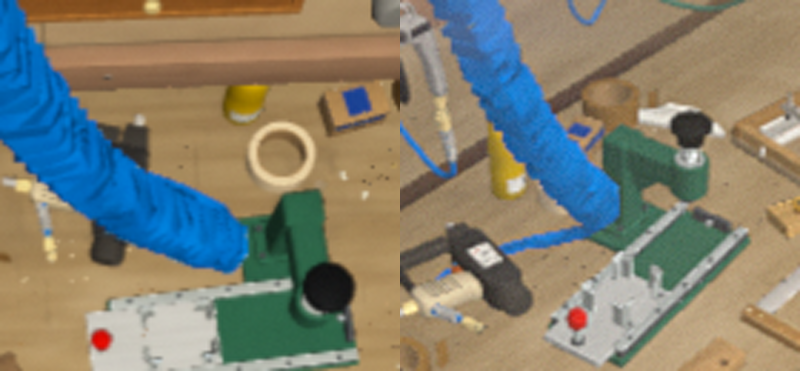

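```bash
python3 - <<'E'
from h import *
k=400/140
T=np.array([(228,245),(175,225),(120,190),(70,140),(25,80)])/k+[225,60]
S=np.array([(600,205),(565,160),(525,105),(490,50),(460,5)]);S=(S-[400,0])/[k,371/130]+[190,90]
ct,cs=cam('top'),cam('scene')
zs=np.linspace(0,.9,181)
poly=np.concatenate([S[i]+np.linspace(0,1,50)[:,None]*(S[i+1]-S[i]) for i in range(4)])
for t in T:
    P=np.array([pix2z(ct,t,z)[0] for z in zs]);q=proj(cs,P)
    d=np.linalg.norm(q[:,None]-poly[None],axis=2).min(1);i=d.argmin();print(P[i].round(3),d[i].round(1))
s=observe();c=cam('wrist',s)
# angles' top lips and carriage
for n,px,z in[('innercorners',[(258,70),(310,70),(258,130),(308,130)],.034),('outer lips',[(250,57),(320,55),(247,148),(316,150)],.06),('knob',[(286,0)],.085),('bed edges L/R at rows',[(229,30),(334,27),(241,150)],.037)]:
    print(n,pix2z(c,px,z)[:,:2].round(4).tolist())
w=cv2.imread('pics/w2.png')[30:165,215:350]; cv2.imwrite('pics/w2c.png',cv2.resize(w,None,fx=4.4,fy=4.4,interpolation=cv2.INTER_CUBIC))
E
```

```text
[ 0.637 -0.008  0.12 ] 0.2
[0.629 0.071 0.25 ] 0.3
[0.632 0.139 0.38 ] 0.3
[0.649 0.188 0.49 ] 0.3
[0.688 0.227 0.545] 11.4
innercorners [[0.4993, 0.0991], [0.5626, 0.1044], [0.5054, 0.0272], [0.5698, 0.0325]]
outer lips [[0.489, 0.1091], [0.5671, 0.1179], [0.4933, 0.0067], [0.5778, 0.0113]]
knob [[0.5211, 0.161]]
bed edges L/R at rows [[0.4617, 0.1397], [0.5838, 0.1533], [0.4855, 0.0]]
```

View pics/w2c.png

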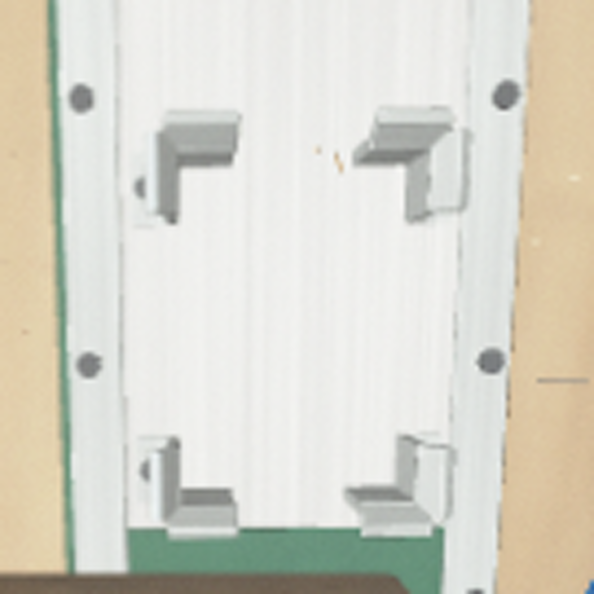

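```bash
python3 - <<'E'
from h import *
s=observe();c=cam('wrist',s);K,d,e,Rm=c
def plane(c,px):
    out=[]
    for p in px:
        r=pix2z(c,p,0)[0]-c[2]; # z=.12+1.6*(y+.008)
        t=(.12+1.6*(c[2][1]+.008)-c[2][2])/(r[2]-1.6*r[1]); out.append((c[2]+t*r).round(3).tolist())
    return out
print('cam',e)
print('wrist left edge',plane(c,[(347,180),(362,155),(380,140),(405,95),(430,70),(470,20)]))
k=400/140
print('top lower edge',plane(cam('top'),np.array([(240,268),(205,268),(160,245),(105,222),(70,190),(30,125)])/k+[225,60]))
print('top upper edge',plane(cam('top'),np.array([(245,225),(190,195),(140,155),(90,95)])/k+[225,60]))
# nest fit: inner corner base points in crop
f=lambda q:np.array(q)/4.4+[215,30]
lip=f([(163,110),(455,108),(168,535),(437,533)]); base=f([(178,165),(406,165),(180,490),(398,490)])
print('base',pix2z(c,base,.034)[:,:2].round(4).tolist(), pix2z(c,base,.034).mean(0))
tops=f([(160,128),(178,128),(160,222)])
bed=f([(50,0),(73,575),(527,0),(500,575)])
B=pix2z(c,bed,.037);print(B[:,:2].round(4).tolist(),[np.degrees(np.arctan2(*(B[i]-B[i+1])[[1,0]])).round(2) for i in(0,2)])
scr=f([(81,98),(505,95),(89,365),(491,362)]);Q=pix2z(c,scr,.037);print('screws',Q[:,:2].round(4).tolist(),Q.mean(0))
E
```

```text
cam [0.4971376  0.05893334 0.40566322]
wrist left edge [[0.602, -0.01, 0.118], [0.59, 0.026, 0.175], [0.591, 0.042, 0.199], [0.578, 0.071, 0.246], [0.579, 0.082, 0.263], [0.576, 0.097, 0.288]]
top lower edge [[0.611, -0.026, 0.091], [0.591, 0.03, 0.182], [0.596, 0.092, 0.28], [0.596, 0.156, 0.383], [0.615, 0.191, 0.439], [0.663, 0.227, 0.496]]
top upper edge [[0.677, -0.038, 0.072], [0.679, 0.048, 0.21], [0.695, 0.113, 0.314], [0.732, 0.169, 0.402]]
base [[0.4959, 0.1017], [0.5589, 0.107], [0.504, 0.0124], [0.5684, 0.0177]] [0.53180242 0.05969849 0.034     ]
[[0.4586, 0.1395], [0.474, -0.0151], [0.5852, 0.1502], [0.6019, -0.0046]] [np.float64(95.71), np.float64(96.14)]
screws [[0.4683, 0.1161], [0.5829, 0.1266], [0.475, 0.0462], [0.5897, 0.0565]] [0.52896122 0.08633652 0.037     ]
```

```bash
python3 - <<'E'
from h import *
s=observe();K,d,e,Rm=cam('wrist',s); Rt=R.from_rotvec(s['ee_rot']).as_matrix()
im=cv2.imread('pics/w2.png').astype(float)
for r in(180,190,200): 
    g=np.abs(np.diff(im[r].sum(1)));print(r,[(i,int(g[i])) for i in range(180,330) if g[i]>60])
for cidx in(225,255,285):
    g=np.abs(np.diff(im[:,cidx].sum(1)));print('c',cidx,[(i,int(g[i])) for i in range(150,185) if g[i]>40])
p=camera_params('wrist');T=np.array(p['T_tool_cam'])
def tool(px,zt):
    u=cv2.undistortPoints(np.array(px,float).reshape(-1,1,2),K,d).reshape(-1,2);r=np.c_[u,np.ones(len(u))]@T[:3,:3].T
    return T[:3,3]+r*((zt-T[2,3])/r[:,2])[:,None]
print(tool([(195,190),(312,190),(197,173),(309,173)],-.0126).round(4)); print('bottom',tool([(200,162),(310,162)],.0174).round(4))
E
```

```text
180 [(193, 68), (314, 272), (325, 193)]
190 [(313, 325), (324, 113), (325, 166)]
200 [(312, 117), (313, 215), (324, 268), (325, 70)]
c 225 [(159, 164), (160, 123), (170, 52), (171, 84)]
c 255 [(150, 86), (151, 113), (152, 108), (159, 48), (170, 41), (171, 114)]
c 285 [(159, 48), (170, 49), (171, 66)]
[[ 0.0371 -0.0297 -0.0126]
 [ 0.0371  0.0284 -0.0126]
 [ 0.0457 -0.0282 -0.0126]
 [ 0.0457  0.0264 -0.0126]]
bottom [[ 0.0452 -0.0323  0.0174]
 [ 0.0452  0.0326  0.0174]]
```

```bash
python3 -c "
from h import *
plan([((.532,.0557,.26),5.2,6),((.532,.0557,.14),5.2,8)])"
```

```text
6 x [0.012, 0.0057, -0.0002, 0.0001, 0.0001, -0.0015]
8 x [0.0, 0.0, 0.015, 0.0, 0.0, 0.0]
```

```bash
python3 -m pendant '[0.012,0.0057,0,0,0,-0.0015,0.04,0.012,0.0057,0,0,0,-0.0015,0.04,0.012,0.0057,0,0,0,-0.0015,0.04]' && python3 -m pendant '[0.012,0.0057,0,0,0,-0.0015,0.04,0.012,0.0057,0,0,0,-0.0015,0.04]' && python3 -m pendant '[0.012,0.0057,0,0,0,-0.0015,0.04,0,0,0,0,0,0,0.04]' &&  python3 -m pendant '[0,0,0.01,0,0,0,0.04,0,0,0.01,0,0,0,0.04]'
```

```text
clock: 6.08
position: [0.5184, 0.022, 0.2583]
ee_rot: [-2.117, -2.32, -0.0]
force: [0.2, -0.6, -1.5]
width: 0.653
gripper_force: 20.0
clock: 6.32
position: [0.5276, 0.0459, 0.2584]
ee_rot: [-2.116, -2.322, -0.0]
force: [1.2, -0.2, -0.8]
width: 0.651
gripper_force: 20.0
clock: 6.58
position: [0.5321, 0.0585, 0.2585]
ee_rot: [-2.113, -2.324, -0.001]
force: [0.5, -0.8, -1.1]
width: 0.653
gripper_force: 20.0
clock: 6.82
position: [0.5317, 0.0563, 0.2376]
ee_rot: [2.117, 2.322, -0.001]
force: [-1.1, -1.1, -0.7]
width: 0.652
gripper_force: 20.0
```

No contact so far; continue down gently, then look.

```bash
python3 -m pendant '[0,0,0.012,0,0,0,0.04,0,0,0.012,0,0,0,0.04]' && python3 -m pendant '[0,0,0.012,0,0,0,0.04,0,0,0.012,0,0,0,0.04]' && python3 -m pendant '[0,0,0.012,0,0,0,0.04,0,0,0.012,0,0,0,0.04]' && python3 -m pendant '[0,0,0.012,0,0,0,0.04,0,0,0.012,0,0,0,0.04,0,0,0,0,0,0,0.04]'
python3 - <<'E'
from h import *
s=observe(); print(s['clock'],s['position'],s['ee_rot'])
c=cam('wrist',s); im=save('wrist','w3.png')
C=np.array([.5318,.0597]);ux=np.array([np.cos(.0907),np.sin(.0907)]);uy=np.array([-ux[1],ux[0]])
print(proj(c,[np.r_[C+sx*.0315*ux+.044*uy,z] for z in(.034,.068) for sx in(-1,1)]).round(1))
w=cv2.imread('pics/w3.png')[0:200,130:390]; cv2.imwrite('pics/w3c.png',cv2.resize(w,None,fx=3,fy=3,interpolation=cv2.INTER_CUBIC))
E
```

```text
clock: 7.08
position: [0.5317, 0.0568, 0.2134]
ee_rot: [-2.116, -2.322, 0.001]
force: [0.5, -0.1, -0.7]
width: 0.651
gripper_force: 20.0
clock: 7.32
position: [0.5319, 0.0571, 0.1896]
ee_rot: [-2.115, -2.323, 0.0]
force: [0.0, -0.1, -1.1]
width: 0.654
gripper_force: 20.0
clock: 7.58
position: [0.5319, 0.0571, 0.1657]
ee_rot: [2.115, 2.323, -0.0]
force: [-1.1, 0.3, -0.5]
width: 0.648
gripper_force: 20.0
clock: 7.95
position: [0.5313, 0.0569, 0.1415]
ee_rot: [-2.115, -2.322, 0.002]
force: [-0.3, -0.2, -0.9]
width: 0.655
gripper_force: 20.0
7.95 [0.53127916 0.05694514 0.14148843] [-2.11454542e+00 -2.32192696e+00  2.19740559e-03]
[[220.3 140.4]
 [290.9 140.6]
 [215.3 145.8]
 [296.3 146.1]]
```

View pics/w3c.png

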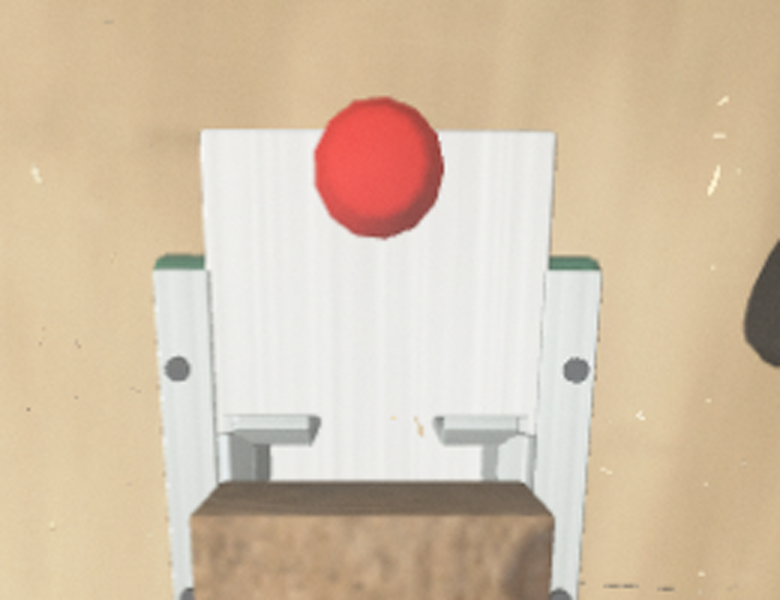

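```bash
python3 - <<'E'
from h import *
s=observe(); c=cam('wrist',s)
ux=np.array([np.cos(.0907),np.sin(.0907)]);uy=np.array([-ux[1],ux[0]])
k=pix2z(c,[(256.3,55.7)],.08)[0,:2]; print('nest from knob',k-.108*uy)
l=pix2z(c,[(220,147.7),(294,147.7)],.068)[:,:2].mean(0); print('from lip',l-.044*uy)
plan([((.532,.0553,.085),5.2,4),((.532,.0553,.053),5.2,4)])
E
```

```text
nest from knob [0.53232594 0.05880297]
from lip [0.53332194 0.05856699]
4 x [-0.0005, 0.0, 0.0143, -0.0002, -0.0, 0.0007]
4 x [0.0, 0.0, 0.008, 0.0, 0.0, 0.0]
```

```bash
python3 -m pendant '[-0.0021,0.0011,0.012,0,0,0,0.04,0,0,0.012,0,0,0,0.04,0,0,0.012,0,0,0,0.04,0,0,0.01,0,0,0,0.04]' && python3 -m pendant '[0,0,0.008,0,0,0,0.04,0,0,0.008,0,0,0,0.04,0,0,0.008,0,0,0,0.04]' && python3 -m pendant '[0,0,0.008,0,0,0,0.04,0,0,0.008,0,0,0,0.04,0,0,0.005,0,0,0,0.04,0,0,0,0,0,0,0.04]'
```

```text
clock: 8.5
position: [0.5329, 0.0551, 0.0954]
ee_rot: [-2.115, -2.322, 0.001]
force: [0.5, 0.3, -0.2]
width: 0.656
gripper_force: 20.0
clock: 8.88
position: [0.5333, 0.0551, 0.0721]
ee_rot: [2.115, 2.322, 0.0]
force: [-0.2, 0.4, -0.9]
width: 0.653
gripper_force: 20.0
clock: 9.38
position: [0.5332, 0.0552, 0.0513]
ee_rot: [-2.115, -2.323, 0.0]
force: [-0.1, -1.0, -1.7]
width: 0.648
gripper_force: 20.0
```

```bash
python3 -m pendant '[0,0,0,0,0,0,0.0918,0,0,0,0,0,0,0.0918,0,0,0,0,0,0,0.0918,0,0,-0.02,0,0,0,0.0918,0,0,-0.05,0,0,0,0.0918,0,0,-0.052,0,0,0,0.0918,0,0,-0.052,0,0,0,0.0918,0,0,-0.052,0,0,0,0.0918,0,0,-0.052,0,0,0,0.0918]'
python3 - <<'E'
from h import *
s=observe(); print(s['clock'],s['position'],s['width'])
c=cam('wrist',s); im=save('wrist','w4.png')
plan([((.471,-.298,.26),-21.5,9)])
E
```

```text
clock: 10.5
position: [0.5328, 0.0551, 0.3314]
ee_rot: [2.115, 2.322, 0.0]
force: [2.4, 0.3, -1.1]
width: 1.001
gripper_force: 0.0
10.5 [0.5328376  0.05510977 0.3314288 ] 1.001170220775857
9 x [-0.0403, -0.0026, 0.0087, 0.001, -0.0003, 0.0521]
```

View pics/w4.png

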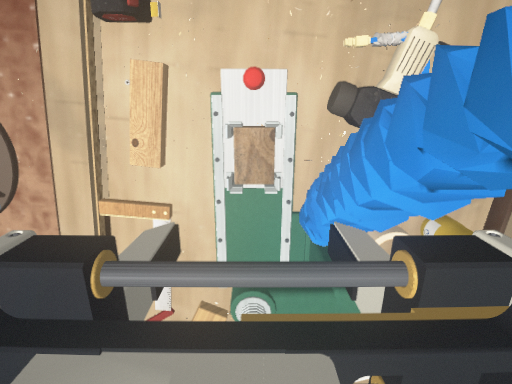

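```bash
python3 -m pendant '[-0.0403,-0.0026,0,0,0,0.052,0.0918,-0.0403,-0.0026,0,0,0,0.052,0.0918,-0.0403,-0.0026,0,0,0,0.052,0.0918,-0.0403,-0.0026,0,0,0,0.052,0.0918,-0.0403,-0.0026,0,0,0,0.052,0.0918,-0.0403,-0.0026,0,0,0,0.052,0.0918,-0.0403,-0.0026,0.02,0,0,0.052,0.0918,-0.0403,-0.0026,0.03,0,0,0.052,0.0918,-0.0403,-0.0026,0.03,0,0,0.052,0.0918,0,0,0,0,0,0,0.0918]'
python3 - <<'E'
from h import *
s=observe(); print(s['clock'],s['position'],s['ee_rot'])
c=cam('wrist',s); im=save('wrist','w5.png')
p=proj(c,[(.471,-.298,.024)])[0];print(p)
x,y=(p-[90,75]).astype(int); x=max(x,0);y=max(y,0);print('off',x,y)
w=cv2.imread('pics/w5.png')[y:y+140,x:x+180]; cv2.imwrite('pics/w5c.png',cv2.resize(w,None,fx=4,fy=4,interpolation=cv2.INTER_CUBIC))
E
```

```text
clock: 11.8
position: [0.4656, -0.3024, 0.2467]
ee_rot: [-2.599, -1.759, 0.006]
force: [0.4, -0.2, 0.2]
width: 0.995
gripper_force: 0.0
11.8 [ 0.46559914 -0.30242031  0.24666567] [-2.59901209 -1.75850941  0.00592701]
[257.10342972 160.38688412]
off 167 85
```

View pics/w5c.png

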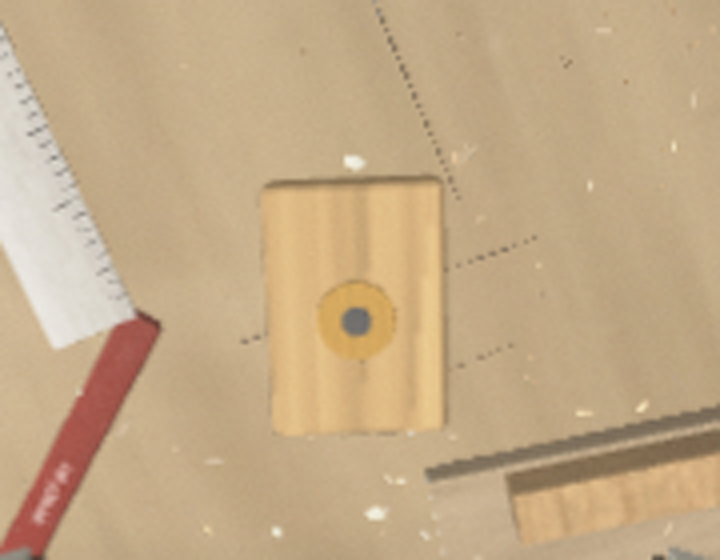

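```bash
python3 - <<'E'
from h import *
s=observe(); c=cam('wrist',s)
P=pix2z(c,np.array([(265,185),(440,181),(445,430),(274,434)])/4+[167,85],.024); C=P.mean(0);print(C)
for i in range(4):
    d=P[(i+1)%4]-P[i]; print(np.linalg.norm(d).round(4),np.degrees(np.arctan2(d[1],d[0])).round(1))
plan([((C[0],C[1],.06),-20.3,5),((C[0],C[1],.013),-20.3,3)])
E
```

```text
[ 0.47093564 -0.29865254  0.024     ]
0.0564 -20.3
0.0842 -109.1
0.0588 159.8
0.0843 69.3
5 x [0.0005, 0.0006, 0.0376, -0.0005, -0.0, -0.0046]
3 x [0.0, 0.0, 0.0157, 0.0, 0.0, 0.0]
```

```bash
python3 -m pendant '[0.0008,0.0007,0.0375,0,0,-0.0046,0.0918,0.0008,0.0007,0.0375,0,0,-0.0046,0.0918,0.0008,0.0007,0.0375,0,0,-0.0046,0.0918,0.0008,0.0007,0.0375,0,0,-0.0046,0.0918,0.0008,0.0007,0.0375,0,0,-0.0046,0.0918,0,0,0.0155,0,0,0,0.0918,0,0,0.0155,0,0,0,0.0918,0,0,0.015,0,0,0,0.0918,0,0,0,0,0,0,0.0918]' && python3 -m pendant '[0,0,0,0,0,0,0.04,0,0,0,0,0,0,0.04,0,0,0,0,0,0,0.04,0,0,0,0,0,0,0.04,0,0,0,0,0,0,0.04]' 20
```

```text
clock: 12.98
position: [0.4734, -0.2966, 0.0155]
ee_rot: [-2.575, -1.798, 0.001]
force: [-0.2, 0.3, 0.0]
width: 0.998
gripper_force: 0.0
clock: 13.6
position: [0.4733, -0.2968, 0.0162]
ee_rot: [-2.576, -1.798, 0.001]
force: [-2.8, 1.2, 5.4]
width: 0.65
gripper_force: 20.0
```

```bash
python3 -m pendant '[0,0,-0.03,0,0,0,0.04,0,0,-0.055,0,0,0,0.04,0,0,-0.055,0,0,0,0.04,0,0,-0.055,0,0,0,0.04,0,0,-0.06,0,0,0,0.04,0,0,-0.06,0,0,0,0.04,0,0,0,0,0,0,0.04]'
python3 - <<'E'
from h import *
s=observe();print(s['clock'],s['position'],s['width'])
im=save('wrist','w6.png').astype(float)
for c in(225,240,270,285):
    g=np.abs(np.diff(im[:,c].sum(1)));print('c',c,[(i,int(g[i])) for i in range(140,195) if g[i]>40])
for r in(185,195,205):
    g=np.abs(np.diff(im[r].sum(1)));print('r',r,[(i,int(g[i])) for i in range(175,335) if g[i]>80])
p=camera_params('wrist');T=np.array(p['T_tool_cam']);K=np.array(p['intrinsics']);d=np.array(p['dist'])
for row in range(154,182,3):
  out=[]
  for zt in(-.0078,.0162):
    u=cv2.undistortPoints(np.array([[[254.,row]]]),K,d)[0,0];r=T[:3,:3]@[u[0],u[1],1];out.append((T[:3,3]+r*(zt-T[2,3])/r[2])[0].round(4))
  print(row,out)
plan([((.533,.0552,.33),5.2,9)])
E
```

```text
clock: 14.48
position: [0.476, -0.2974, 0.336]
ee_rot: [2.569, 1.794, 0.006]
force: [0.1, 0.0, -2.2]
width: 0.654
gripper_force: 20.0
14.475 [ 0.47602034 -0.29742109  0.33598438] 0.6538802328468482
c 225 [(176, 165), (185, 52)]
c 240 [(176, 158), (185, 50)]
c 270 [(176, 161), (185, 45), (186, 41)]
c 285 [(142, 128), (143, 157), (175, 41), (176, 151), (185, 44)]
r 185 [(183, 101), (193, 133), (198, 81)]
r 195 [(178, 89), (187, 97), (188, 102), (310, 114)]
r 205 [(182, 97), (309, 126)]
154 [np.float64(0.0541), np.float64(0.05)]
157 [np.float64(0.0526), np.float64(0.0482)]
160 [np.float64(0.0511), np.float64(0.0465)]
163 [np.float64(0.0496), np.float64(0.0447)]
166 [np.float64(0.048), np.float64(0.0429)]
169 [np.float64(0.0465), np.float64(0.0411)]
172 [np.float64(0.045), np.float64(0.0393)]
175 [np.float64(0.0434), np.float64(0.0375)]
178 [np.float64(0.0418), np.float64(0.0356)]
181 [np.float64(0.0403), np.float64(0.0338)]
9 x [0.04, 0.0004, 0.0003, 0.0005, 0.0002, -0.0492]
```

```bash
python3 -m pendant '[0.041,0.0004,0,0,0,-0.0492,0.04,0.041,0.0004,0,0,0,-0.0492,0.04,0.041,0.0004,0,0,0,-0.0492,0.04,0.041,0.0004,0,0,0,-0.0492,0.04,0.041,0.0004,0,0,0,-0.0492,0.04,0.041,0.0004,0,0,0,-0.0492,0.04,0.041,0.0004,0,0,0,-0.0492,0.04,0.041,0.0004,0,0,0,-0.0492,0.04,0.041,0.0004,0,0,0,-0.0492,0.04,0,0,0,0,0,0,0.04]'
python3 - <<'E'
from h import *
plan([((.532,.0635,.23),5.2,3),((.532,.0635,.14),5.2,5)])
E
```

```text
clock: 15.78
position: [0.5323, 0.0682, 0.3292]
ee_rot: [-2.108, -2.325, 0.001]
force: [-0.0, -0.7, -1.4]
width: 0.651
gripper_force: 20.0
3 x [-0.0016, -0.0002, 0.0331, -0.0009, -0.0006, 0.0025]
5 x [0.0, 0.0, 0.018, 0.0, 0.0, 0.0]
```

```bash
python3 -m pendant '[-0.0016,0,0.033,0,0,0.0025,0.04,-0.0016,0,0.033,0,0,0.0025,0.04,-0.0016,0,0.033,0,0,0.0025,0.04,0,0,0.025,0,0,0,0.04,0,0,0.025,0,0,0,0.04,0,0,0.025,0,0,0,0.04,0,0,0.015,0,0,0,0.04,0,0,0,0,0,0,0.04]'
python3 - <<'E'
from h import *
s=observe();print(s['clock'],s['position'],s['ee_rot'])
c=cam('wrist',s);im=save('wrist','w7.png').astype(float)
ux=np.array([np.cos(.0907),np.sin(.0907)]);uy=np.array([-ux[1],ux[0]])
red=(im[:,:,0]>150)&(im[:,:,1]<110)&(im[:,:,2]<110)
n,l,st,ce=cv2.connectedComponentsWithStats(red.astype(np.uint8));i=st[1:,4].argmax()+1;print(st[i])
b=st[i];px=(b[0]+b[2]/2-.5,b[1]+b[3]/2-.5)
print('nest from knob',px,pix2z(c,px,.08)[0,:2]-.108*uy)
for cc in(225,240,270,285):
    g=np.abs(np.diff(im[:,cc].sum(1)));print('c',cc,[(i,int(g[i])) for i in range(130,195) if g[i]>40])
C=np.array([.5325,.059]);print(proj(c,[np.r_[C+sx*.0315*ux+.044*uy,.068] for sx in(-1,1)]).round(1))
E
```

```text
clock: 16.77
position: [0.5331, 0.0588, 0.1405]
ee_rot: [-2.126, -2.31, 0.004]
force: [0.2, 0.1, -0.7]
width: 0.651
gripper_force: 20.0
16.775 [0.53308879 0.0587702  0.14053858] [-2.12588264 -2.31039387  0.00385143]
[ 231   35   42   47 1429]
nest from knob (np.float64(251.5), np.float64(58.0)) [0.53166748 0.05852375]
c 225 [(139, 74), (140, 95), (141, 84), (145, 125), (150, 92), (176, 76), (185, 54), (186, 55)]
c 240 [(144, 129), (145, 246), (150, 99), (176, 96), (185, 58), (186, 48)]
c 270 [(144, 215), (145, 150), (149, 63), (150, 96), (176, 99), (185, 49), (186, 67)]
c 285 [(139, 121), (140, 43), (144, 113), (176, 71), (185, 49), (186, 51), (187, 43)]
[[213.1 149.5]
 [294.2 148.9]]
```

```bash
python3 -m pendant '[0.005,-0.0008,0.008,0,0,-0.008,0.04,0,0,0.012,0,0,0,0.04,0,0,0.012,0,0,0,0.04,0,0,0,0,0,0,0.04]' && python3 -m pendant '[0,0,0.008,0,0,0,0.04,0,0,0.008,0,0,0,0.04]' &&  python3 -m pendant '[0,0,0.006,0,0,0,0.04,0,0,0.005,0,0,0,0.04,0,0,0,0,0,0,0.04]'
```

```text
clock: 17.32
position: [0.5321, 0.0641, 0.1088]
ee_rot: [-2.116, -2.32, 0.003]
force: [-0.0, -0.0, -1.7]
width: 0.65
gripper_force: 20.0
clock: 17.58
position: [0.5331, 0.0644, 0.0937]
ee_rot: [2.117, 2.32, 0.001]
force: [-1.1, 0.3, -1.3]
width: 0.653
gripper_force: 20.0
clock: 17.95
position: [0.5327, 0.0644, 0.0826]
ee_rot: [-2.117, -2.321, 0.001]
force: [0.2, 0.7, -2.5]
width: 0.654
gripper_force: 20.0
```

```bash
python3 -m pendant '[0,0,0.0015,0,0,0,0.04,0,0,0.001,0,0,0,0.04,0,0,0,0,0,0,0.04]'; python3 -m pendant '[0,0,0.001,0,0,0,0.04,0,0,0,0,0,0,0.04]'
```

```text
clock: 18.32
position: [0.533, 0.0644, 0.0806]
ee_rot: [2.117, 2.321, 0.0]
force: [-0.7, -0.4, -1.9]
width: 0.651
gripper_force: 20.0
clock: 18.58
position: [0.533, 0.0644, 0.0802]
ee_rot: [2.117, 2.32, -0.0]
force: [-2.7, 0.7, 6.8]
width: 0.654
gripper_force: 20.0
```

```bash
python3 -m pendant '[0,0,0,0,0,0,0.0918,0,0,0,0,0,0,0.0918,0,0,0,0,0,0,0.0918,0,0,-0.02,0,0,0,0.0918,0,0,-0.05,0,0,0,0.0918,0,0,-0.052,0,0,0,0.0918,0,0,-0.052,0,0,0,0.0918,0,0,-0.052,0,0,0,0.0918,0,0,0,0,0,0,0.0918]'
python3 - <<'E'
from h import *
s=observe();print(s['clock'],s['position'],s['ee_rot'])
c=cam('wrist',s);im=save('wrist','w8.png')
hsv=cv2.cvtColor(im,cv2.COLOR_RGB2HSV)
C=np.array([.5322,.0588]);ux=np.array([np.cos(.0907),np.sin(.0907)]);uy=np.array([-ux[1],ux[0]])
E=proj(c,[np.r_[C+a*.03*ux+b*.0425*uy,.088] for a,b in((-1,1),(1,1),(1,-1),(-1,-1))]);print('expect top corners',E.round(1).tolist(),'insert',proj(c,[np.r_[C,.102]]))
x,y=E.min(0).astype(int)-15;X,Y=E.max(0).astype(int)+15
sub=hsv[y:Y,x:X]; m=((sub[:,:,1]>70)&(sub[:,:,0]<30)&(sub[:,:,2]>110)).astype(np.uint8)
m=cv2.morphologyEx(m,cv2.MORPH_OPEN,np.ones((5,5)));m=cv2.morphologyEx(m,cv2.MORPH_CLOSE,np.ones((9,9)))
k=max(cv2.findContours(m,0,1)[0],key=cv2.contourArea);r=cv2.minAreaRect(k);b=cv2.boxPoints(r)+[x,y];print(b.round(1).tolist())
P=pix2z(c,b,.088);print(P[:,:2].round(4).tolist(),P.mean(0))
for i in range(4):
    d=P[(i+1)%4]-P[i]; print(np.linalg.norm(d).round(4),np.degrees(np.arctan2(d[1],d[0])).round(1))
E
```

```text
clock: 19.7
position: [0.5348, 0.0654, 0.3096]
ee_rot: [2.114, 2.317, 0.009]
force: [-0.2, 0.1, 0.6]
width: 1.002
gripper_force: 0.0
19.7 [0.53478372 0.06543275 0.30959792] [2.11411142 2.31736618 0.00893915]
expect top corners [[227.2, 137.9], [273.7, 137.9], [272.4, 200.2], [228.8, 200.3]] insert [[250.51089564 172.52011522]]
[[229.0, 136.0], [273.0, 136.0], [273.0, 199.0], [229.0, 199.0]]
[[0.5006, 0.101], [0.557, 0.1062], [0.5665, 0.0211], [0.5063, 0.0157]] [0.53262568 0.06098495 0.088     ]
0.0566 5.2
0.0856 -83.6
0.0604 -174.9
0.0855 93.8
```

```bash
python3 -c "
from h import *
plan([((.5175,.222,.22),5.2,5),((.5175,.222,.078),5.2,4)])"
```

```text
5 x [0.0316, -0.0004, 0.0174, 0.0007, 0.0, 0.0001]
4 x [0.0, 0.0, 0.0355, 0.0, 0.0, 0.0]
```

```bash
python3 -m pendant '[0.0316,-0.0004,0.0174,0.0007,0,0,0,0.0316,-0.0004,0.0174,0.0007,0,0,0,0.0316,-0.0004,0.0174,0.0007,0,0,0,0.0316,-0.0004,0.0174,0.0007,0,0,0,0.0316,-0.0004,0.0174,0.0007,0,0,0,0,0,0.0355,0,0,0,0,0,0,0.0355,0,0,0,0,0,0,0.0355,0,0,0,0,0,0,0.0355,0,0,0,0,0,0,0,0,0,0,0]' && python3 -m pendant '[-0.01,0,0,0,0,0,0,-0.01,0,0,0,0,0,0]'
```

```text
clock: 21.0
position: [0.5131, 0.22, 0.0731]
ee_rot: [-2.113, -2.318, 0.015]
force: [-0.5, 0.1, -0.2]
width: 0.007
gripper_force: 0.0
clock: 21.25
position: [0.5185, 0.2011, 0.0777]
ee_rot: [-2.117, -2.32, 0.002]
force: [0.9, 0.1, 0.7]
width: 0.005
gripper_force: 0.0
```

```bash
python3 -m pendant '[-0.006,0,0,0,0,0,0,-0.006,0,0,0,0,0,0,-0.008,0,0,0,0,0,0,-0.01,0,0,0,0,0,0,-0.012,0,0,0,0,0,0,-0.012,0,0,0,0,0,0,-0.012,0,0,0,0,0,0]' && python3 -m pendant '[-0.013,0,0,0,0,0,0,-0.013,0,0,0,0,0,0,-0.013,0,0,0,0,0,0,-0.013,0,0,0,0,0,0,-0.013,0,0,0,0,0,0]'
```

```text
clock: 22.12
position: [0.5241, 0.135, 0.0766]
ee_rot: [-2.116, -2.319, 0.004]
force: [0.9, 4.4, 2.7]
width: 0.005
gripper_force: 2.0
clock: 22.75
position: [0.5298, 0.0703, 0.0765]
ee_rot: [-2.116, -2.319, 0.004]
force: [1.5, 3.5, 3.1]
width: 0.003
gripper_force: 2.1
```

```bash
python3 -m pendant '[-0.011,0,0,0,0,0,0,-0.01,0,0,0,0,0,0,-0.008,0,0,0,0,0,0,-0.005,0,0,0,0,0,0]' && python3 -m pendant '[-0.003,0,0,0,0,0,0,-0.003,0,0,0,0,0,0]' &&  python3 -m pendant '[-0.003,0,0,0,0,0,0]'  &&  python3 -m pendant '[-0.002,0,0,0,0,0,0]'
```

```text
clock: 23.25
position: [0.5327, 0.0367, 0.0764]
ee_rot: [-2.116, -2.319, 0.005]
force: [1.9, 4.9, 1.2]
width: 0.003
gripper_force: 1.8
clock: 23.5
position: [0.5332, 0.0314, 0.0765]
ee_rot: [-2.115, -2.319, 0.004]
force: [2.5, 3.6, 1.1]
width: 0.005
gripper_force: 1.8
clock: 23.62
position: [0.5335, 0.0284, 0.0765]
ee_rot: [-2.115, -2.319, 0.004]
force: [2.1, 3.7, 1.1]
width: 0.004
gripper_force: 1.8
clock: 23.75
position: [0.5337, 0.0262, 0.0765]
ee_rot: [-2.116, -2.319, 0.004]
force: [1.5, 3.3, 1.0]
width: 0.003
gripper_force: 1.7
```

```bash
for i in 1; do python3 -m pendant '[-0.002,0,0,0,0,0,0,-0.002,0,0,0,0,0,0]' | sed -n '1,2p;4p'; python3 -m pendant '[-0.002,0,0,0,0,0,0,-0.002,0,0,0,0,0,0]'| sed -n '1,2p;4p'; done
```

```text
clock: 24.0
position: [0.534, 0.0233, 0.0765]
force: [0.0, 9.8, -0.1]
clock: 24.25
position: [0.534, 0.0229, 0.0766]
force: [-2.3, 19.7, -0.7]
```

```bash
python3 -m pendant '[0.004,0,0,0,0,0,0,0.02,0,0,0,0,0,0,0.02,0,-0.03,0,0,0,0,0,0,-0.06,0,0,0,0,0,0,-0.06,0,0,0,0,0,0,-0.06,0,0,0,0,0,0,-0.05,0,0,0,0,0,0,0,0,0,0,0]'
python3 - <<'E'
from h import *
s=observe();c=cam('wrist',s);print(s['clock'],s['position'])
im=save('wrist','w9.png').astype(float)
uy=np.array([-.0906,.996])
red=(im[:,:,0]>150)&(im[:,:,1]<110)&(im[:,:,2]<110)
n,l,st,ce=cv2.connectedComponentsWithStats(red.astype(np.uint8));
for i in range(1,n):
    if st[i,4]>100:
        b=st[i];px=(b[0]+b[2]/2-.5,b[1]+b[3]/2-.5);print(b,pix2z(c,px,.08)[0,:2],'ram',pix2z(c,px,.08)[0,:2]-.108*uy)
plan([((.5475,-.106,.33),5.2,4),((.5475,-.106,.28),5.2,2)])
E
```

```text
clock: 25.25
position: [0.5325, 0.062, 0.34]
ee_rot: [2.117, 2.318, 0.001]
force: [0.1, -0.2, 0.1]
width: 0.005
gripper_force: 0.0
25.25 [0.53248002 0.06203091 0.34001004]
[  0   9  38  32 411] [0.20941963 0.21408714] ram [0.21920443 0.10651914]
[245 192  18  19 264] [ 0.53773681 -0.00139572] ram [ 0.54752161 -0.10896372]
4 x [-0.0421, 0.0002, 0.0019, -0.0005, 0.0003, -0.0001]
2 x [0.0, 0.0, 0.025, 0.0, 0.0, 0.0]
```

```bash
python3 -m pendant '[-0.0425,0,0.0019,0,0,0,0,-0.0425,0,0.0019,0,0,0,0,-0.0425,0,0.0019,0,0,0,0,-0.0425,0,0.0019,0,0,0,0,0,0,0.025,0,0,0,0,0,0,0.024,0,0,0,0,0,0,0,0,0,0,0]' && python3 -m pendant '[0,0,0.005,0,0,0,0,0,0,0.005,0,0,0,0]'
```

```text
clock: 26.18
position: [0.5444, -0.1078, 0.2767]
ee_rot: [-2.113, -2.315, 0.011]
force: [-0.1, -0.6, -0.2]
width: 0.003
gripper_force: 0.0
clock: 26.42
position: [0.547, -0.107, 0.2704]
ee_rot: [-2.116, -2.32, 0.004]
force: [-1.6, 0.0, 3.5]
width: 0.006
gripper_force: 2.1
```

```bash
python3 -m pendant '[0,0,0.005,0,0,0,0,0,0,0.005,0,0,0,0,0,0,0.005,0,0,0,0]' && python3 -m pendant '[0,0,0.004,0,0,0,0,0,0,0.004,0,0,0,0,0,0,0,0,0,0,0]' && python3 -m pendant '[0,0,0.003,0,0,0,0,0,0,0.002,0,0,0,0,0,0,0,0,0,0,0]'
```

```text
clock: 26.8
position: [0.547, -0.107, 0.2553]
ee_rot: [-2.116, -2.32, 0.003]
force: [-1.9, 0.3, 7.4]
width: 0.004
gripper_force: 3.2
clock: 27.18
position: [0.547, -0.107, 0.2479]
ee_rot: [-2.117, -2.32, 0.003]
force: [-3.8, -0.1, 9.3]
width: 0.003
gripper_force: 5.0
clock: 27.55
position: [0.5471, -0.107, 0.2442]
ee_rot: [2.118, 2.321, -0.003]
force: [-6.7, -1.1, 21.4]
width: 0.005
gripper_force: 10.8
```

```bash
python3 -m pendant '[0,0,0.002,0,0,0,0,0,0,0,0,0,0,0]' && python3 -m pendant '[0,0,0.001,0,0,0,0,0,0,0,0,0,0,0,0,0,0,0,0,0,0]'
```

```text
clock: 27.8
position: [0.5472, -0.107, 0.244]
ee_rot: [2.117, 2.319, -0.003]
force: [-13.9, 0.1, 37.4]
width: 0.006
gripper_force: 19.0
clock: 28.18
position: [0.5472, -0.107, 0.2439]
ee_rot: [2.116, 2.319, -0.003]
force: [-18.0, -1.0, 46.2]
width: 0.005
gripper_force: 23.0
```

```bash
python3 -m pendant '[0,0,-0.004,0,0,0,0,0,0,-0.008,0,0,0,0,0,0,-0.01,0,0,0,0,0,0,-0.015,0,0,0,0,0,0,-0.03,0,0,0,0,0,0,-0.04,0,0,0,0,0.04,0,0,0,0,0,0,0.04,0,0,0,0,0,0,0.04,0,0,0,0,0,0,0,0,0,0,0,0]'
python3 - <<'E'
from h import *
s=observe();c=cam('wrist',s);print(s['clock'],s['position'],s['force'])
im=save('wrist','w10.png').astype(float)
uy=np.array([-.0906,.996])
red=(im[:,:,0]>150)&(im[:,:,1]<110)&(im[:,:,2]<110)
n,l,st,ce=cv2.connectedComponentsWithStats(red.astype(np.uint8))
for i in range(1,n):
    if st[i,4]>100:
        b=st[i];px=(b[0]+b[2]/2-.5,b[1]+b[3]/2-.5);print(b,pix2z(c,px,.08)[0,:2])
t=get_image('top');d=cv2.imread('pics/top0.png')[:,:,::-1]
for n,a in(('now',t),('before',d)):
    m=(a[140:180,325:360].max(2)<40).astype(np.uint8);k,l,stt,ce=cv2.connectedComponentsWithStats(m);print(n,[(stt[i].tolist(),ce[i].round(1)) for i in range(1,k) if stt[i,4]>40])
E
```

```text
28.175 [ 0.54718084 -0.10695372  0.24389272] [-18.00192448  -0.99172795  46.19557374]
[241  61  27  30 628] [ 0.53726329 -0.00180834]
[ 79 286  36  21 267] [ 0.35511091 -0.28847359]
now []
before [([6, 12, 17, 17, 225], array([14.3, 20.3]))]invalid input
```

```bash
python3 -m pendant '[0,0,-0.004,0,0,0,0,0,0,-0.008,0,0,0,0,0,0,-0.01,0,0,0,0,0,0,-0.015,0,0,0,0,0,0,-0.03,0,0,0,0,0,0,-0.04,0,0,0,0]' && python3 -m pendant '[0.04,-0.03,0,0,0,0,0,0.05,-0.05,0,0,0,0,0,0.05,-0.05,0,0,0,0,0,0.05,-0.05,0,0,0,0,0,0,0,0,0,0,0,0]'
python3 - <<'E'
from h import *
s=observe();c=cam('wrist',s);print(s['clock'],s['position'],s['force'])
im=save('wrist','w10.png').astype(float)
red=(im[:,:,0]>150)&(im[:,:,1]<110)&(im[:,:,2]<110)
n,l,st,ce=cv2.connectedComponentsWithStats(red.astype(np.uint8))
for i in range(1,n):
    if st[i,4]>100:
        b=st[i];px=(b[0]+b[2]/2-.5,b[1]+b[3]/2-.5);print(b,pix2z(c,px,.08)[0,:2])
t=save('top','t2.png');d=cv2.imread('pics/top0.png')[:,:,::-1];save('scene','s2.png')
for n,a in(('now',t),('before',d)):
    m=(a[140:180,325:360].max(2)<40).astype(np.uint8);k,l,stt,ce=cv2.connectedComponentsWithStats(m);print(n,[(stt[i].tolist(),ce[i].round(1)) for i in range(1,k) if stt[i,4]>40])
# bystander change check: front strip
df=np.abs(t.astype(int)-d).sum(2);print('bystander regions diff',(df[205:245,230:250]>60).sum(),(df[212:232,255:302]>60).sum(),(df[207:242,312:375]>60).sum())
E
```

```text
clock: 29.02
position: [0.5463, -0.1071, 0.3463]
ee_rot: [-2.114, -2.318, 0.006]
force: [0.9, -1.4, 0.0]
width: 0.002
gripper_force: 0.0
clock: 29.65
position: [0.3664, 0.0529, 0.3471]
ee_rot: [2.111, 2.326, -0.006]
force: [0.2, -0.7, 0.1]
width: 0.005
gripper_force: 0.0
29.65 [0.36637708 0.05287418 0.34708664] [ 0.18322331 -0.68701637  0.14965897]
[  0   0  12  25 147] [0.01868519 0.21777049]
[  46    0  102   45 1557] [0.14138665 0.21443294]
[350 195  20  18 286] [ 0.53580076 -0.00168572]
now [([6, 12, 17, 17, 222], array([14.3, 20.3]))]
before [([6, 12, 17, 17, 225], array([14.3, 20.3]))]
bystander regions diff 22 243 1321
```

```bash
python3 -c "
from cell import sign_off
print(sign_off())"
```

```text
the job is handed in; nothing more can be done
None
```

I stacked the foot block on the packing block, pushed the carriage to its stop, pressed the palm head to its stop, saw it spring back up, and handed the job in at about 30 s. I didn't see the insert itself afterwards; that it is home rests on the ram reaching its stop height at up to 46 N.

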